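# Put the physics kit back in its holders

### The arm

A 6-joint arm with a two-finger parallel gripper is mounted at the origin on the work surface. World frame = base frame: x ahead of the robot, y to its left, z up, the work surface at z = 0. Lengths are in m, angles in rad, forces in N, time in s.
With the tool pointing down it reaches from about 0.25 to 0.775 m from the base axis. Payload 4 kg.
Tool frame: the origin (TCP) lies on the centre line of the jaws, within the pads' length; the fingertips stand 25 mm ahead of it and the grasp point (between the pads) lies 6 mm ahead of it; z points along the fingers, y is the line along which they close (so a half turn about z gives the same grasp; the last joint's range is limited). The gripper opens to 94 mm and grips with 3 to 60 N. Pads are 16 mm wide; open, the fingers measure 119 mm over their backs; the gripper's body (75 mm by 177 mm) begins 78 mm behind the grasp point.
Start: joints at [-1.297, 0.087, 1.371, -0, 1.684, -0.103], TCP at [0.202, -0.511, 0.231] pointing down, gripper open.
Joint ranges: [-3.1, 3.1], [-0.76, 2.03], [0.27, 2.55], [-1.08, 4.22], [0.17, 2.65], [-2.57, 2.57]. Speed limits (rad/s): [2.79, 2.79, 3.14, 3.14, 3.14, 3.14].

### API

Orientations are given as [roll, pitch, yaw] about the fixed x, y, z axes, in that order (R = Rz(yaw) Ry(pitch) Rx(roll)).
In Python, from bench import sensors, optics, ticket gives the robot as it stands.
- The arm moves only by the tool send_rows, never from a script. Its argument "rows" is a list of rows, each a list of 6 numbers: the shift along the world's x, y, z in mm, then the turn, a rotation vector about the world's x, y, z in rad. In form: [[x, y, z, wx, wy, wz], ...]. A call has 1 to 8 rows; each row shifts and turns the commanded pose from where the row before left it; what a row does not reach is not made up. A row lasts 1/12 s, in which the tool goes at most 41.7 mm and 7.16 degrees, less where a joint would pass 70% of its speed; a pose out of reach is approached as far as the arm can. A call is refused whole if a number of a shift passes 41.7 or a number of a turn 0.125, either way. A call with a gripper value outside its range is refused whole. "grip" is the finger opening in mm, from 0 to 94, set as the call begins (left out, the last holds). The fingers move at their own pace and stop on an object; the grip force is fixed at half the most. Time passes only in rows, so rows that do not move let the fingers close. It gives the time, the measured TCP pose, the force, the opening and the grip force at its end, in the units of the state.
- sensors.get_obs(): the state, without advancing time (a new reading comes with each control period).
- optics.snapshot(name): name is "scene" or "side" or "wrist"; returns the picture (400x640x3 uint8, red, green, blue); there is no depth.
- optics.camera_model(name): a dict with "vertical_fov" (degrees; the focal length in pixels is half the picture's height over the tangent of half this angle, whatever the lens; pixels are square), "cx", "cy" (the principal point, pixels), "k1" (the pictures are not rectified: a ray, as slopes to the right and down, at radius r is drawn at 1 + k1 r^2 times it, then the intrinsics apply), "R" (3x3) and "t" (3): a world point X has camera coordinates R X + t. Camera axes: x right, y down, z forward; pixel columns grow to the right and rows downward; lengths in m; the calibration is good to about 2 mm. A picture is of the moment at which its call begins: read the wrist's pose just before it. camera_model takes no time and is no camera call; for the wrist camera it gives the pose at the moment of the call.
- ticket.close_job(): hands the job in; it is judged then, once.
The state is a dict: "time": time; "joint_positions": joint angles; "qvel": joint speeds; "joint_torque": joint torques, N m; "tool_pos": TCP position; "ee_rot": TCP orientation; "wrist_force": force on the tool from outside, world axes, zero at the start; "wrist_torque": the same for the moment, N m; "width": finger opening in m; "finger_force": force on a finger pad.
Only numpy, scipy, OpenCV 4.12 (cv2) and the standard library are available. Lean on these libraries where they do the work, as an engineer would, in place of code of your own. Each camera call takes 0.05 s, during which the arm holds its last target. There are 200 camera calls.

### The job

The lesson is over: put the two brass weights, the open metal can and the bar magnet away, each in the low wooden holder that matches its shape and size, upright (the magnet flat) and resting on the holder's floor. Set each one down rather than dropping it, and do not shift or knock over the brown bottle and the matchbox that stand among them.

Things in the scene. Friction and masses are not known exactly. Their poses are not given: they have to be found in the camera images.
- large_weight: The larger of two brass weights, standing: round body 48 mm in diameter and 40 mm high, with a 22 mm knob on top, 60 mm high in all, 0.4 to 0.7 kg. Can be gripped round its body. Origin at the centre of its underside, z up. It goes in medium_well.
- small_weight: The smaller brass weight, standing: round body 26 mm in diameter and 30 mm high, with a 14 mm knob on top, 46 mm high in all, 0.1 to 0.16 kg. Can be gripped round its body. Origin at the centre of its underside, z up. It goes in small_well.
- can: Open aluminium can (calorimeter), standing, mouth up: 64 mm in outer diameter, 75 mm high, wall 3 mm, 0.09 to 0.15 kg. Origin at the centre of its underside, z up. It goes in wide_well.
- magnet: Bar magnet (does not attract anything here), plain dark steel with a thin bright line round its middle, lying flat: 100 mm long (its x axis) by 24 mm wide (y) by 20 mm high (z), 0.22 to 0.38 kg. Origin at the centre of its underside, z up. It goes in trough, either way round.
- medium_well: Round wooden holder, the middle one of three: inside 62 mm across, outside 78 mm. Fixed to the bench; positions differ from start to start. Overall 15 mm high; its floor is 5 mm above the bench, the rim another 10 mm above that floor. Origin at the centre of its underside, z up.
- small_well: Round wooden holder, the smallest of three: inside 42 mm across, outside 58 mm. Fixed to the bench; positions differ from start to start. Overall 15 mm high; its floor is 5 mm above the bench, the rim another 10 mm above that floor. Origin at the centre of its underside, z up.
- wide_well: Round wooden holder, the widest of three: inside 80 mm across, outside 96 mm. Fixed to the bench; positions differ from start to start. Overall 15 mm high; its floor is 5 mm above the bench, the rim another 10 mm above that floor. Origin at the centre of its underside, z up.
- trough: Oblong wooden holder, an open tray: inside 116 mm long (its x axis) by 40 mm wide (y), walls 8 mm thick. Fixed to the bench; position and yaw differ from start to start. Overall 12 mm high; its floor is 5 mm above the bench, the walls another 7 mm above that floor. Origin at the centre of its underside, z up.
- reagent_bottle: Small brown glass bottle with paper label and black cap, 38 mm in diameter, 80 mm high, loose, standing among the things: leave it alone. Origin at the centre of its underside, z up.
- matchbox: Small red matchbox, 54 mm (x) by 36 mm (y) by 15 mm high, loose, lying flat among the things: leave it alone. Origin at the centre of its underside, z up.

How it is judged:
By the outcome, as a careful person would: the job done as asked, in the order asked, and still so for the second after the job is handed in, with the robot touching nothing.
It also fails if it takes over 102 s, if anything falls off the work surface, if the arm or the gripper's body presses on something with over 40 N, if the wrist force passes 120 N, or if a joint passes its speed limit or range.

## Working session

There is one attempt and no reset: what is moved stays moved. The work goes in short steps, Python scripts to look and compute and a tool call to move; the robot and the scene stay as the last step left them, time stands still between calls to the robot, and variables do not carry over. Pictures are saved under pics/ and viewed, at most 14 in all, crops included, and the job is handed in when it is done.

Besides the shell and the picture viewer there is one more tool, called after "Emit:" as a command line: name --pt "numbers of a row" for each row, then --argument value for the rest. send_rows: Moves the arm, as the interface text tells. Its arguments: {"type":"object","properties":{"rows":{"type":"array"},"grip":{"type":"number"}},"required":["rows"]}

```bash
mkdir -p pics; ls
python3 - <<'E'
from bench import sensors, optics, ticket
import cv2
for n in("scene","side","wrist"):
    im=optics.snapshot(n); cv2.imwrite(f"pics/{n}0.png",im[:,:,::-1]); 
    m=optics.camera_model(n); print(n,m)
print(sensors.get_obs())
E
```

```text
pics
scene {'vertical_fov': 42.80631169061793, 'cx': 335.75758793294995, 'cy': 199.59654155464918, 'k1': -0.053552906207582344, 'R': array([[ 0.67488157,  0.73792142, -0.00261527],
       [ 0.4282937 , -0.39458616, -0.81293682],
       [-0.60091544,  0.54751597, -0.58234603]]), 't': array([-0.36645248, -0.18039235,  1.48189884])}
side {'vertical_fov': 46.82169138525934, 'cx': 321.60228701605797, 'cy': 195.41683646872661, 'k1': -0.07527370252639329, 'R': array([[-0.88603162, -0.46352886,  0.0094322 ],
       [-0.2583775 ,  0.47678981, -0.84018602],
       [ 0.38495329, -0.74686845, -0.54221628]]), 't': array([0.47580191, 0.13946375, 0.99019464])}
wrist {'vertical_fov': 61.83353332219801, 'cx': 316.46930051086343, 'cy': 195.05415934418386, 'k1': -0.02725313041724278, 'R': array([[ 3.67644745e-01, -9.29966307e-01, -9.66195901e-05],
       [-8.90293672e-01, -3.51990931e-01,  2.88928300e-01],
       [-2.68727593e-01, -1.06136952e-01, -9.57350734e-01]]), 't': array([-0.55018045, -0.02981465,  0.3935928 ])}
{'time': 0.15, 'joint_positions': array([-1.29707569e+00,  8.77834593e-02,  1.37185628e+00, -1.82419534e-05,
        1.68358386e+00, -1.03087789e-01]), 'qvel': array([ 0.00055562, -0.0004141 , -0.00229461,  0.00051811, -0.00075003,
       -0.00124096]), 'joint_torque': array([-8.10720103e-04, -3.40644836e+01, -3.02793396e+01,  7.16397702e-02,
        3.05100752e-02, -1.03253894e-04]), 'tool_pos': array([ 0.20227378, -0.51106737,  0.22959976]), 'ee_rot': array([-3.13996850e+00, -1.49799616e-04,  3.76806268e-01]), 'wrist_force': array([ 0.80949456, -0.3308228 , -0.23399805]), 'wrist_torque': array([ 0.00628946, -0.07684788,  0.07781083]), 'finger_force': 0.0, 'width': 0.09408941962950935}
```

View pics/scene0.png

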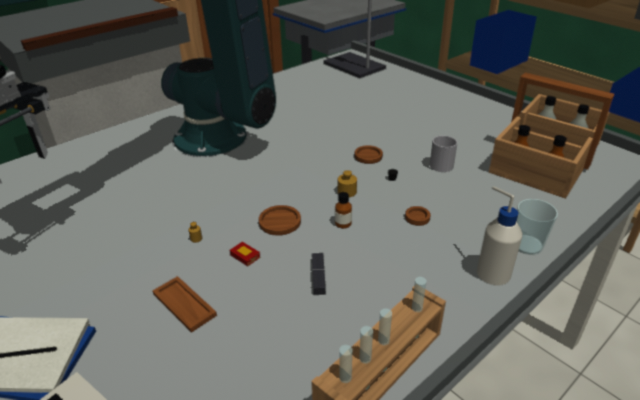

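View pics/side0.png

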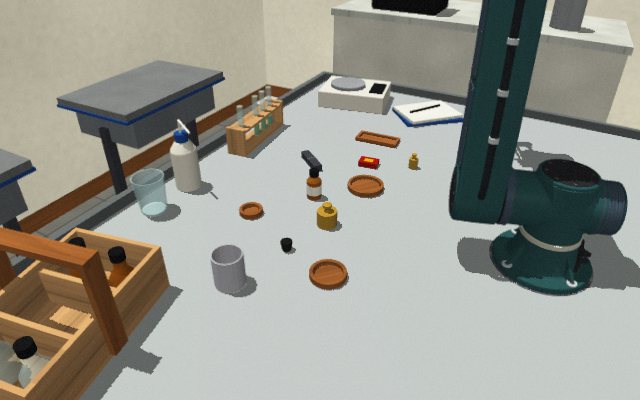

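Scene: small weight at (195,233), large weight (347,184), can (443,154), magnet (318,273), wide well (280,219), medium well (369,154), small well (417,215), trough (184,302), bottle (343,210), matchbox (245,253) and an extra black stopper (392,174). Side shows the same things. I'll enlarge both for accurate pixels.

Run:
```python
import cv2
def crop(n,x,y,w,h,s):
    im=cv2.imread(f"pics/{n}0.png")[y:y+h,x:x+w]; im=cv2.resize(im,None,fx=s,fy=s,interpolation=cv2.INTER_CUBIC)
    for i in range(0,w,20):
        cv2.line(im,(i*s,0),(i*s,4 if i%100 else 12),(0,0,255),1); cv2.putText(im,str(x+i),(i*s,14),0,.35,(0,0,255))
    for i in range(0,h,20):
        cv2.line(im,(0,i*s),(6,i*s),(0,0,255),1); cv2.putText(im,str(y+i),(0,i*s+4),0,.35,(0,0,255))
    cv2.imwrite(f"pics/{n}_{x}.png",im)
crop("scene",140,140,160,200,3) ; crop("scene",300,130,180,170,4); crop("side",200,120,240,180,3)
```

```text
(no output)
```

View pics/scene_140.png

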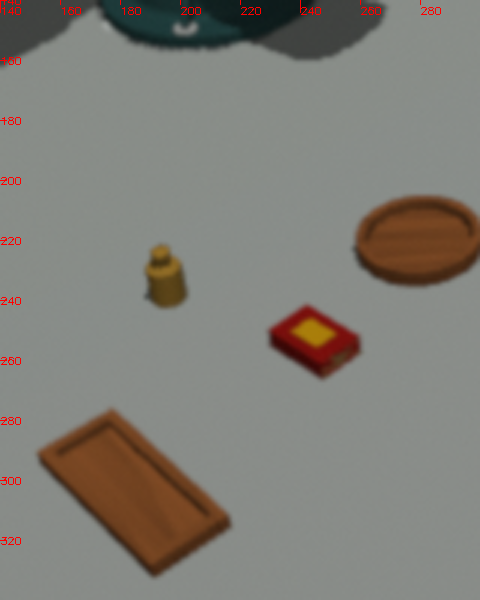

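View pics/scene_300.png

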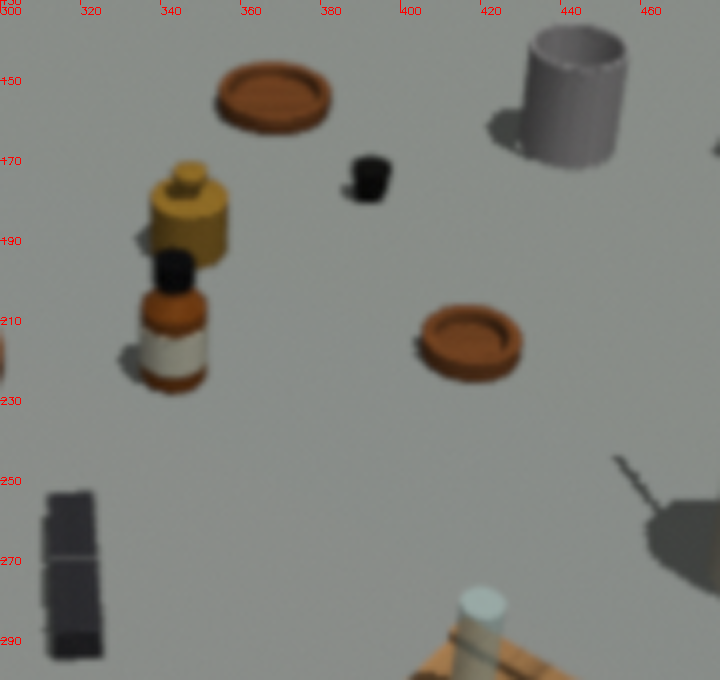

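View pics/side_200.png

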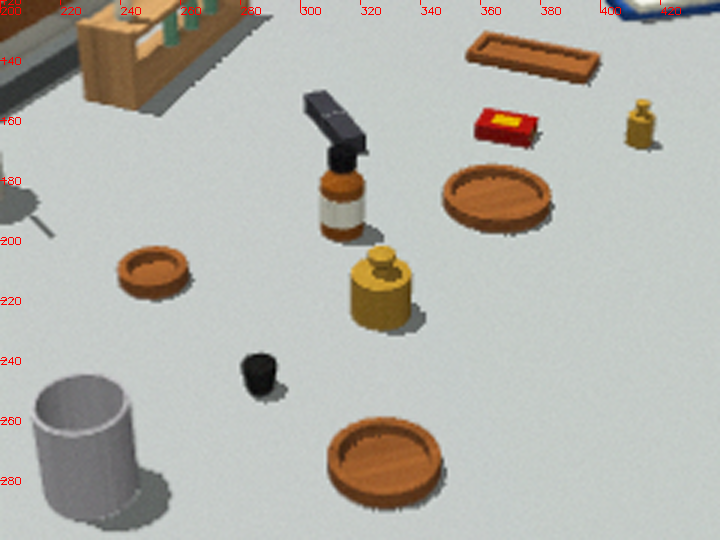

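Crops show clear rims, knobs and corners; I read their pixels and intersect them with the known heights in both views.

```bash
cat > h.py <<'E'
import numpy as np, cv2
from bench import sensors, optics
def K(m):
    f=200/np.tan(np.radians(m["vertical_fov"]/2)); return np.array([[f,0,m["cx"]],[0,f,m["cy"]],[0,0,1]])
def px2w(m,p,z):
    u=cv2.undistortPoints(np.array([[p]],float),K(m),np.array([m["k1"],0,0,0]))[0,0]
    R,t=np.array(m["R"]),np.array(m["t"]); c=-R.T@t; d=R.T@np.r_[u,1]
    return c+d*(z-c[2])/d[2]
E
python3 - <<'E'
from h import *
P=dict(small=((193.7,222),(414.3,154.7),.046),large=((347.5,172.8),(327.3,204.3),.06),can=((444.5,141.8),(227.7,254.7),.075),
wide=((279.7,218.3),(365.7,184.5),.015),med=((368.5,153.5),(328.3,272),.015),smallw=((417.8,214),(251.2,209.3),.015),bottle=((343.8,194),(314,170),.08),stop=((392.8,170.5),(286.5,240),.025),
t1=((177.3,276.3),(399.7,139.3),.012),t2=((216.7,312.7),(355.7,137.3),.012),t3=((191.7,330.3),(361.7,130.7),.012),t4=((153.3,291.3),None,.012),
m1=((312,253.5),None,.02),m2=((323.3,252.8),None,.02),m3=((325.5,288),None,.02),m4=((313,288.5),None,.02),
b1=((242.7,242),None,.015),b2=((259.7,253.7),None,.015),b3=((247.7,261),None,.015),b4=((230,250.3),None,.015))
a=optics.camera_model("scene");b=optics.camera_model("side")
for k,(p,q,z) in P.items(): print(k,px2w(a,p,z)[:2].round(4), px2w(b,q,z)[:2].round(4) if q else '')
E
```

```text
small [ 0.3795 -0.2611] [ 0.3735 -0.2494]
large [0.4769 0.0985] [0.4662 0.1085]
can [0.5554 0.3671] [0.5454 0.3733]
wide [ 0.4603 -0.0949] [ 0.4493 -0.0829]
med [0.3946 0.2555] [0.3829 0.2658]
smallw [0.6599 0.1454] [0.648  0.1555]
bottle [0.5559 0.0122] [0.5515 0.0148]
stop [0.5072 0.228 ] [0.5041 0.2276]
t1 [ 0.4692 -0.3554] [ 0.4637 -0.392 ]
t2 [ 0.6031 -0.3481] [ 0.5916 -0.3376]
t3 [ 0.6087 -0.4027] [ 0.5946 -0.3925]
t4 [ 0.4751 -0.4097] 
m1 [ 0.6041 -0.1215] 
m2 [ 0.6181 -0.1031] 
m3 [ 0.6958 -0.1659] 
m4 [ 0.6808 -0.1841] 
b1 [ 0.4726 -0.2026] 
b2 [ 0.5274 -0.1977] 
b3 [ 0.5291 -0.2287] 
b4 [ 0.477  -0.2372]
```

Emit:
send_rows --pt "22 35 0 0 0 0" --pt "22 35 0 0 0 0" --pt "22 35 0 0 0 0" --pt "22 35 0 0 0 0" --pt "22 35 0 0 0 0" --pt "22 35 0 0 0 0" --pt "22 35 0 0 0 0" --pt "22 35 0 0 0 0"

```text
time: 0.82
tool_pos: [0.3788, -0.2295, 0.2303]
ee_rot: [3.141, -0.0, 0.376]
wrist_force: [-0.1, 0.0, 0.2]
width: 0.0941
finger_force: 0.0
```

Emit:
send_rows --pt "20 0 0 0 0 0" --pt "20 0 0 0 0 0" --pt "20 0 0 0 0 0" --pt "0 0 0 0 0 0" --pt "0 0 0 0 0 0"

```text
time: 1.23
tool_pos: [0.4384, -0.2311, 0.2297]
ee_rot: [-3.14, 0.001, 0.378]
wrist_force: [-1.1, 0.1, 0.0]
width: 0.0941
finger_force: 0.0
```

```bash
cat >> h.py <<'E'
import pickle
def shot(tag):
    m=optics.camera_model("wrist"); im=optics.snapshot("wrist")
    pickle.dump(m,open(f"{tag}.pkl","wb")); cv2.imwrite(f"pics/{tag}.png",im[:,:,::-1])
    o=sensors.get_obs(); print(o["time"],o["tool_pos"].round(4),o["ee_rot"].round(3))
    big=cv2.resize(im[:,:,::-1],(800,500),interpolation=cv2.INTER_CUBIC)
    cv2.imwrite(f"pics/{tag}b.png",big)
E
python3 -c "
from h import *
shot('w1')"
```

```text
1.2833 [ 0.4379 -0.2313  0.23  ] [-3.141e+00  1.000e-03  3.770e-01]
```

View pics/w1b.png

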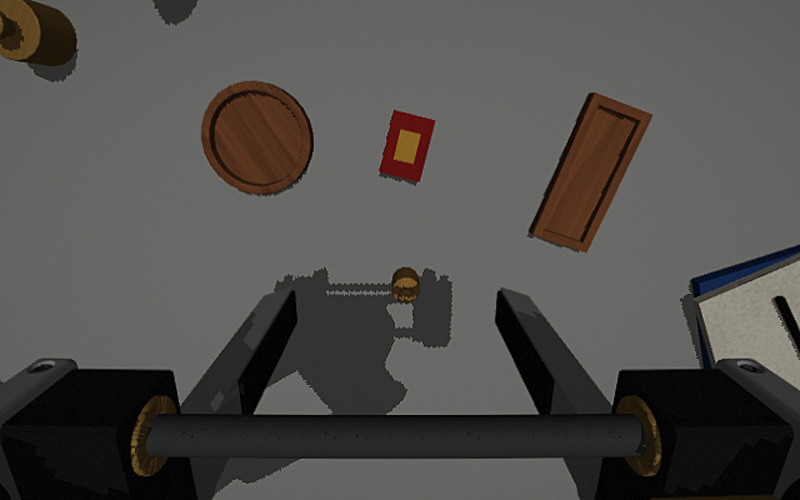

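Wrist view 1 (800-wide picture): small weight's knob at (406,289), wide well rim centre (257,137), matchbox (407,146), trough corners (597,93), (651,115), (586,251), (531,234), large weight at top left (20,30).

Run:
```python
from h import *
m=pickle.load(open("w1.pkl","rb"))
for k,p,z in [("small",(406,289),.046),("wide",(257,137),.015),("t",(597,93),.012),("t",(651,115),.012),("t",(586,251),.012),("t",(531,234),.012),("mb",(407,146),.015)]:
    print(k,px2w(m,np.array(p)/1.25,z)[:2].round(4))
```

```text
small [ 0.3868 -0.262 ]
wide [ 0.4588 -0.0947]
t [ 0.6001 -0.3517]
t [ 0.6022 -0.4044]
t [ 0.4722 -0.4119]
t [ 0.4678 -0.3556]
mb [ 0.4993 -0.2182]
```

Emit:
send_rows --pt "0 40 0 0 0 0" --pt "0 40 0 0 0 0" --pt "0 40 0 0 0 0" --pt "0 40 0 0 0 0" --pt "0 40 0 0 0 0" --pt "0 40 0 0 0 0" --pt "0 40 0 0 0 0" --pt "0 40 0 0 0 0"

```text
time: 1.95
tool_pos: [0.4372, 0.0894, 0.2309]
ee_rot: [3.141, -0.001, 0.375]
wrist_force: [1.1, 0.5, -0.4]
width: 0.094
finger_force: 0.0
```

Emit:
send_rows --pt "15 20 0 0 0 0" --pt "15 20 0 0 0 0" --pt "0 0 0 0 0 0" --pt "0 0 0 0 0 0"

```text
time: 2.28
tool_pos: [0.4678, 0.1283, 0.2302]
ee_rot: [3.141, 0.001, 0.378]
wrist_force: [-0.0, 0.3, -0.2]
width: 0.0939
finger_force: 0.0
```

```bash
python3 -c "
from h import *
shot('w2')"
```

```text
2.3333 [0.4677 0.1277 0.2304] [3.141e+00 1.000e-03 3.760e-01]
```

View pics/w2b.png

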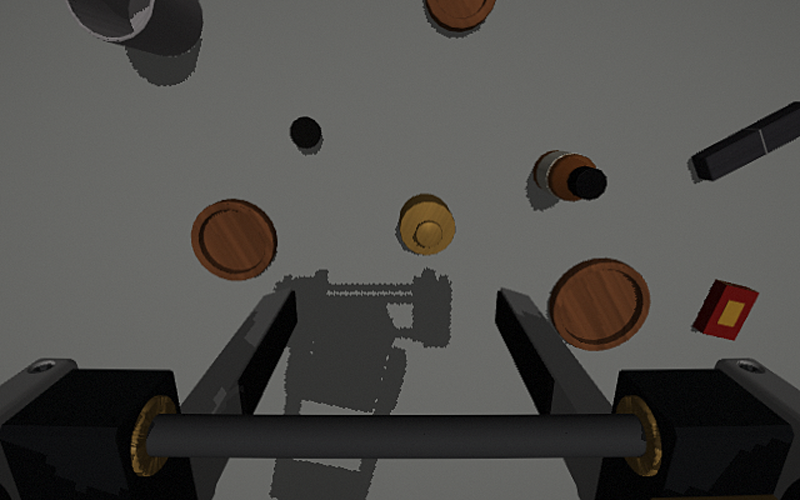

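Wrist view 2: large weight's knob at (428,235), body top (428,223), medium well rim centre (234,239), wide well (600,304), bottle cap (587,182), stopper (306,132).

Run:
```python
from h import *
m=pickle.load(open("w2.pkl","rb"))
for k,p,z in [("knob",(428,235),.06),("body",(428,223),.04),("med",(234,239),.015),("wide",(600,304),.015),("cap",(587,182),.08)]:
    print(k,px2w(m,np.array(p)/1.25,z)[:2].round(4))
```

```text
knob [0.472  0.1008]
body [0.4772 0.1013]
med [0.3919 0.2585]
wide [ 0.4591 -0.0915]
cap [0.5573 0.0109]
```

Emit:
send_rows --pt "4 -14 -10 0 0 0" --pt "4 -13 -20 0 0 0" --pt "0 0 -30 0 0 0" --pt "0 0 -30 0 0 0" --pt "0 0 -20 0 0 0" --pt "0 0 0 0 0 0" --pt "0 0 0 0 0 0"

```text
time: 2.92
tool_pos: [0.4752, 0.1002, 0.12]
ee_rot: [-3.141, 0.003, 0.375]
wrist_force: [0.3, 0.4, 0.4]
width: 0.0941
finger_force: 0.0
```

```bash
python3 -c "
from h import *
shot('w3')"
```

```text
2.9667 [0.4765 0.1005 0.1216] [ 3.141e+00 -1.000e-03  3.750e-01]
```

View pics/w3b.png

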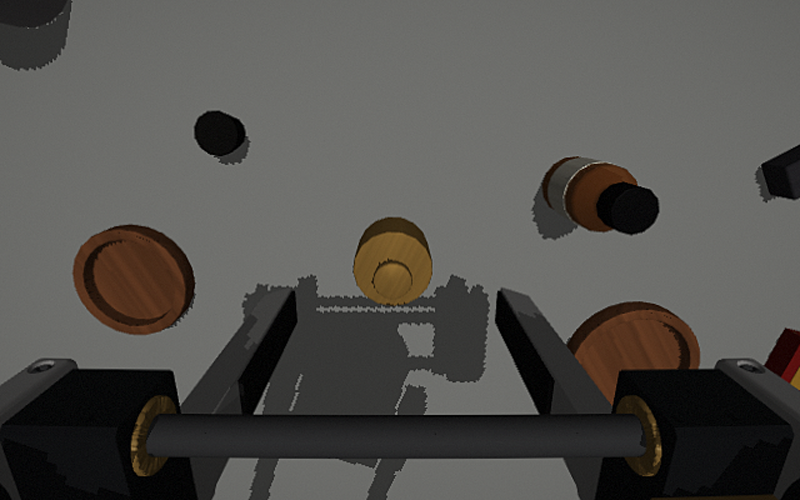

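Wrist view 3: the weight is between the fingers; knob centre (393,280), body top centre (393,268), medium well (133,279), bottle well clear at (600,195).

Run:
```python
from h import *
m=pickle.load(open("w3.pkl","rb"))
for k,p,z in [("knob",(393,280),.06),("body",(393,268),.04),("med",(133,279),.015),("tcp",(396,290),.06)]:
    print(k,px2w(m,np.array(p)/1.25,z)[:2].round(4))
```

```text
knob [0.4737 0.1004]
body [0.4734 0.1004]
med [0.3929 0.258 ]
tcp [0.4687 0.0967]
```

Emit:
send_rows --pt "-2 0 -25 0 0 0" --pt "0 0 -25 0 0 0" --pt "0 0 -20 0 0 0" --pt "0 0 -10 0 0 0" --pt "0 0 0 0 0 0" --pt "0 0 0 0 0 0"

```text
time: 3.47
tool_pos: [0.4754, 0.1015, 0.042]
ee_rot: [3.141, -0.002, 0.377]
wrist_force: [0.1, 1.3, 0.7]
width: 0.0942
finger_force: 0.0
```

Emit:
send_rows --pt "0 0 0 0 0 0" --pt "0 0 0 0 0 0" --pt "0 0 0 0 0 0" --pt "0 0 0 0 0 0" --pt "0 0 0 0 0 0" --pt "0 0 0 0 0 0" --pt "0 0 0 0 0 0" --pt "0 0 0 0 0 0" --grip 30

```text
time: 4.13
tool_pos: [0.4743, 0.1017, 0.0405]
ee_rot: [-3.141, 0.0, 0.377]
wrist_force: [0.1, 0.4, -0.1]
width: 0.0468
finger_force: 30.0
```

Emit:
send_rows --pt "0 0 15 0 0 0" --pt "0 0 30 0 0 0" --pt "-15 29 5 0 0 0" --pt "-15 29 0 0 0 0" --pt "-15 29 0 0 0 0" --pt "-15 29 0 0 0 0" --pt "-15 29 0 0 0 0" --pt "-5 11 0 0 0 0"

```text
time: 4.8
tool_pos: [0.3908, 0.2601, 0.0886]
ee_rot: [-3.139, 0.005, 0.38]
wrist_force: [0.3, -0.8, -5.6]
width: 0.0469
finger_force: 30.0
```

Emit:
send_rows --pt "0 0 0 0 0 0" --pt "0 0 0 0 0 0" --pt "0 0 0 0 0 0"

```text
time: 5.05
tool_pos: [0.394, 0.2566, 0.0894]
ee_rot: [3.14, 0.002, 0.377]
wrist_force: [0.4, -0.4, -5.4]
width: 0.0468
finger_force: 30.0
```

```bash
python3 -c "
from h import *
shot('w4')"
```

```text
5.1 [0.3943 0.2565 0.0897] [3.141e+00 2.000e-03 3.760e-01]
```

View pics/w4b.png

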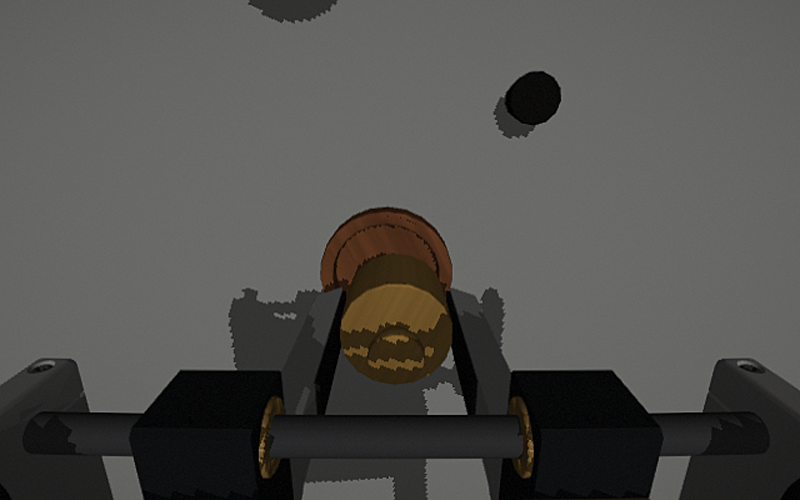

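Wrist view 4: weight held over the medium well; rim spans 320–452 at row ~270 (top 207), weight body top centre (396,333).

Run:
```python
from h import *
m=pickle.load(open("w4.pkl","rb"))
for k,p,z in [("L",(320,271),.015),("R",(452,271),.015),("top",(386,207),.015),("body",(396,333),.089)]:
    print(k,px2w(m,np.array(p)/1.25,z)[:2].round(4))
s=sensors.get_obs();print(s["tool_pos"])
```

```text
L [0.3767 0.2967]
R [0.4052 0.2245]
top [0.4267 0.2744]
body [0.3932 0.2555]
[0.39434321 0.25646659 0.08966667]
```

Emit:
send_rows --pt "-3 4 -10 0 0 0" --pt "0 0 -15 0 0 0" --pt "0 0 -10 0 0 0" --pt "0 0 -5 0 0 0" --pt "0 0 -3 0 0 0" --pt "0 0 0 0 0 0" --pt "0 0 0 0 0 0"

```text
time: 5.68
tool_pos: [0.3917, 0.2616, 0.0477]
ee_rot: [3.142, -0.0, 0.376]
wrist_force: [-0.7, 0.6, -5.6]
width: 0.0468
finger_force: 30.0
```

Emit:
send_rows --pt "0 0 -1 0 0 0" --pt "0 0 0 0 0 0" --pt "0 0 0 0 0 0"

```text
time: 5.93
tool_pos: [0.3917, 0.2617, 0.0471]
ee_rot: [-3.142, -0.001, 0.377]
wrist_force: [0.4, 0.2, -6.2]
width: 0.0468
finger_force: 30.0
```

Emit:
send_rows --pt "0 0 -0.5 0 0 0" --pt "0 0 0 0 0 0" --pt "0 0 0 0 0 0"

```text
time: 6.18
tool_pos: [0.3914, 0.2616, 0.0461]
ee_rot: [3.142, -0.0, 0.377]
wrist_force: [0.5, 0.1, -5.4]
width: 0.0467
finger_force: 30.0
```

Emit:
send_rows --pt "0 0 -0.5 0 0 0" --pt "0 0 0 0 0 0" --pt "0 0 0 0 0 0"

```text
time: 6.43
tool_pos: [0.3914, 0.2616, 0.0455]
ee_rot: [3.142, -0.0, 0.377]
wrist_force: [0.5, 0.8, -6.0]
width: 0.0462
finger_force: 30.0
```

Emit:
send_rows --pt "0 0 -0.5 0 0 0" --pt "0 0 0 0 0 0" --pt "0 0 0 0 0 0"

```text
time: 6.68
tool_pos: [0.3914, 0.2616, 0.0455]
ee_rot: [3.142, -0.0, 0.377]
wrist_force: [-1.2, -1.0, -0.6]
width: 0.0468
finger_force: 30.0
```

Emit:
send_rows --pt "0 0 0 0 0 0" --pt "0 0 0 0 0 0" --pt "0 0 0 0 0 0" --pt "0 0 0 0 0 0" --pt "0 0 15 0 0 0" --pt "0 0 30 0 0 0" --pt "0 0 30 0 0 0" --pt "0 -40 0 0 0 0" --grip 94

```text
time: 7.35
tool_pos: [0.3954, 0.2271, 0.1271]
ee_rot: [-3.138, -0.015, 0.383]
wrist_force: [1.4, -1.0, 1.0]
width: 0.0933
finger_force: 0.0
```

Emit:
send_rows --pt "0 -40 0 0 0 0" --pt "0 -40 0 0 0 0" --pt "0 -40 0 0 0 0" --pt "0 -40 0 0 0 0" --pt "0 -40 0 0 0 0" --pt "0 -40 0 0 0 0" --pt "0 -40 0 0 0 0" --pt "0 -40 0 0 0 0"

```text
time: 8.02
tool_pos: [0.3913, -0.1005, 0.1206]
ee_rot: [3.14, -0.002, 0.377]
wrist_force: [1.7, -0.0, 0.2]
width: 0.0938
finger_force: 0.0
```

Emit:
send_rows --pt "0 -40 0 0 0 0" --pt "0 -40 0 0 0 0" --pt "0 -40 0 0 0 0" --pt "0 -38 0 0 0 0" --pt "-8 -5 0 0 0 0" --pt "0 0 0 0 0 0" --pt "0 0 0 0 0 0" --pt "0 0 0 0 0 0"

```text
time: 8.68
tool_pos: [0.3835, -0.2602, 0.12]
ee_rot: [-3.141, -0.001, 0.378]
wrist_force: [-0.6, 0.3, -0.1]
width: 0.0941
finger_force: 0.0
```

```bash
python3 -c "
from h import *
shot('w5')"
```

```text
8.7333 [ 0.3837 -0.26    0.1201] [-3.141 -0.     0.379]
```

View pics/w5b.png

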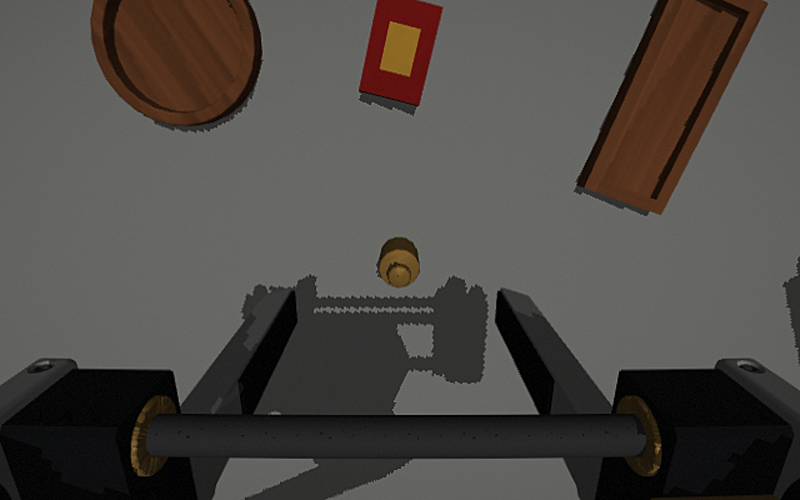

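Wrist view 5: small weight's knob top (399,273), body top centre (399,267), clear of everything. Matchbox and trough untouched.

Run:
```python
from h import *
m=pickle.load(open("w5.pkl","rb"))
for k,p,z in [("knob",(399,273),.046),("body",(399,267),.03),("wide",(176,44),.015)]:
    print(k,px2w(m,np.array(p)/1.25,z)[:2].round(4))
```

```text
knob [ 0.3824 -0.2636]
body [ 0.3805 -0.2645]
wide [ 0.4549 -0.0964]
```

Emit:
send_rows --pt "-2 -4 -25 0 0 0" --pt "0 0 -25 0 0 0" --pt "0 0 -20 0 0 0" --pt "0 0 -11 0 0 0" --pt "0 0 0 0 0 0" --pt "0 0 0 0 0 0"

```text
time: 9.23
tool_pos: [0.3817, -0.2646, 0.0392]
ee_rot: [-3.141, 0.0, 0.378]
wrist_force: [-0.0, 0.4, 0.1]
width: 0.094
finger_force: 0.0
```

Emit:
send_rows --pt "0 0 0 0 0 0" --pt "0 0 0 0 0 0" --pt "0 0 0 0 0 0" --pt "0 0 0 0 0 0" --pt "0 0 0 0 0 0" --pt "0 0 0 0 0 0" --pt "0 0 0 0 0 0" --pt "0 0 0 0 0 0" --grip 10

```text
time: 9.9
tool_pos: [0.3813, -0.2655, 0.039]
ee_rot: [3.142, 0.0, 0.377]
wrist_force: [-1.1, 0.3, -0.2]
width: 0.044
finger_force: 0.0
```

Emit:
send_rows --pt "0 0 0 0 0 0" --pt "0 0 0 0 0 0" --pt "0 0 0 0 0 0"

```text
time: 10.15
tool_pos: [0.3813, -0.2652, 0.0389]
ee_rot: [-3.141, 0.0, 0.377]
wrist_force: [0.1, -0.2, -0.6]
width: 0.0249
finger_force: 30.0
```

Emit:
send_rows --pt "0 0 20 0 0 0" --pt "0 0 35 0 0 0" --pt "0 0 35 0 0 0" --pt "11 19 11 0 0 0" --pt "22 33 0 0 0 0" --pt "22 33 0 0 0 0" --pt "22 33 0 0 0 0" --pt "22 33 0 0 0 0"

```text
time: 10.82
tool_pos: [0.4809, -0.1129, 0.1399]
ee_rot: [3.141, -0.0, 0.376]
wrist_force: [0.7, -0.1, -0.6]
width: 0.025
finger_force: 30.0
```

Emit:
send_rows --pt "22 33 0 0 0 0" --pt "22 33 0 0 0 0" --pt "22 33 0 0 0 0" --pt "22 33 0 0 0 0" --pt "22 33 0 0 0 0" --pt "22 33 0 0 0 0" --pt "22 33 0 0 0 0" --pt "22 33 0 0 0 0"

```text
time: 11.48
tool_pos: [0.6569, 0.1514, 0.1391]
ee_rot: [-3.142, 0.001, 0.377]
wrist_force: [0.1, 0.0, -0.4]
width: 0.0252
finger_force: 30.0
```

Emit:
send_rows --pt "0 0 -15 0 0 0" --pt "0 0 -15 0 0 0" --pt "0 0 -15 0 0 0" --pt "0 0 0 0 0 0" --pt "0 0 0 0 0 0"

```text
time: 11.9
tool_pos: [0.6553, 0.1495, 0.093]
ee_rot: [-3.141, 0.004, 0.377]
wrist_force: [-0.3, -0.2, -0.7]
width: 0.0251
finger_force: 30.0
```

```bash
python3 -c "
from h import *
shot('w6')"
```

```text
11.95 [0.6562 0.1495 0.0947] [-3.141e+00  1.000e-03  3.770e-01]
```

View pics/w6b.png

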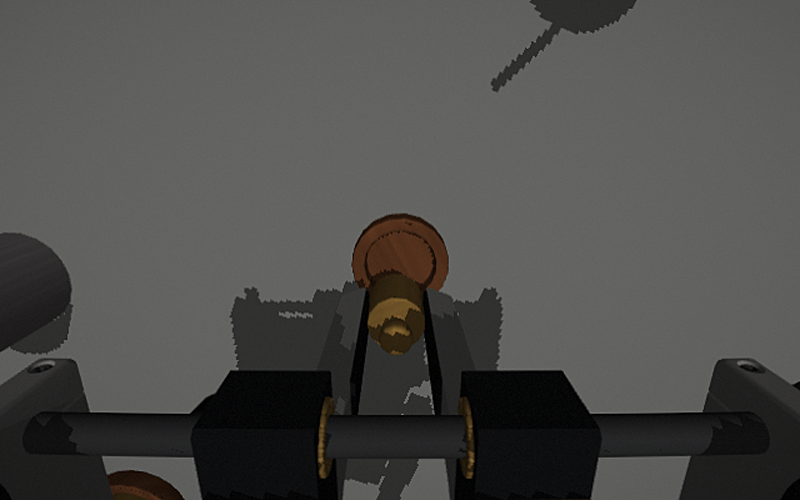

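Wrist view 6: small weight held over the small well; rim 352–449, top 213; weight body top (396,323), knob (397,331). Can at left edge, clear.

Run:
```python
from h import *
m=pickle.load(open("w6.pkl","rb"))
for k,p,z in [("L",(352,261),.015),("R",(449,261),.015),("top",(400,213),.015),("body",(396,323),.0857),("knob",(397,331),.1017)]:
    print(k,px2w(m,np.array(p)/1.25,z)[:2].round(4))
```

```text
L [0.6492 0.1742]
R [0.6703 0.1207]
top [0.6867 0.1585]
body [0.6554 0.1487]
knob [0.6602 0.1502]
```

Emit:
send_rows --pt "4 -2 -10 0 0 0" --pt "0 0 -15 0 0 0" --pt "0 0 -13 0 0 0" --pt "0 0 -7 0 0 0" --pt "0 0 -4 0 0 0" --pt "0 0 0 0 0 0" --pt "0 0 0 0 0 0"

```text
time: 12.53
tool_pos: [0.6607, 0.1476, 0.0463]
ee_rot: [3.141, -0.001, 0.377]
wrist_force: [0.0, -0.2, -1.0]
width: 0.0253
finger_force: 30.0
```

Emit:
send_rows --pt "0 0 -1 0 0 0" --pt "0 0 0 0 0 0" --pt "0 0 0 0 0 0"

```text
time: 12.78
tool_pos: [0.6607, 0.1476, 0.0456]
ee_rot: [3.141, -0.001, 0.377]
wrist_force: [0.2, -0.4, -1.2]
width: 0.0248
finger_force: 30.0
```

Emit:
send_rows --pt "0 0 -0.5 0 0 0" --pt "0 0 0 0 0 0" --pt "0 0 0 0 0 0"

```text
time: 13.03
tool_pos: [0.6604, 0.1476, 0.0446]
ee_rot: [3.142, -0.0, 0.377]
wrist_force: [0.8, -0.0, -2.1]
width: 0.0251
finger_force: 30.0
```

Emit:
send_rows --pt "0 0 -0.5 0 0 0" --pt "0 0 0 0 0 0" --pt "0 0 0 0 0 0"

```text
time: 13.28
tool_pos: [0.6604, 0.1476, 0.044]
ee_rot: [3.142, 0.0, 0.377]
wrist_force: [-0.8, 0.1, -0.6]
width: 0.025
finger_force: 30.0
```

Emit:
send_rows --pt "0 0 -0.4 0 0 0" --pt "0 0 0 0 0 0" --pt "0 0 0 0 0 0"

```text
time: 13.53
tool_pos: [0.6604, 0.1476, 0.044]
ee_rot: [3.141, -0.0, 0.377]
wrist_force: [-1.1, 0.6, 1.1]
width: 0.0251
finger_force: 30.0
```

Emit:
send_rows --pt "0 0 0 0 0 0" --pt "0 0 0 0 0 0" --pt "0 0 0 0 0 0" --pt "0 0 0 0 0 0" --pt "0 0 0 0 0 0" --pt "0 0 20 0 0 0" --pt "0 0 38 0 0 0" --pt "0 0 38 0 0 0" --grip 94

```text
time: 14.2
tool_pos: [0.6589, 0.1473, 0.138]
ee_rot: [-3.14, 0.006, 0.377]
wrist_force: [0.5, 0.2, 1.4]
width: 0.0748
finger_force: 0.0
```

Emit:
send_rows --pt "-16 32 35 0 0 0" --pt "-18 37 0 0 0 0" --pt "-18 37 0 0 0 0" --pt "-18 37 0 0 0 0" --pt "-18 37 0 0 0 0" --pt "-18 37 0 0 0 0" --pt "0 0 0 0 0 0" --pt "0 0 0 0 0 0"

```text
time: 14.87
tool_pos: [0.5557, 0.3614, 0.1687]
ee_rot: [3.141, -0.0, 0.381]
wrist_force: [-0.4, -0.2, 0.8]
width: 0.0945
finger_force: 0.0
```

```bash
python3 -c "
from h import *
shot('w7')"
```

```text
14.9167 [0.5567 0.3597 0.1687] [ 3.141 -0.     0.379]
```

View pics/w7b.png

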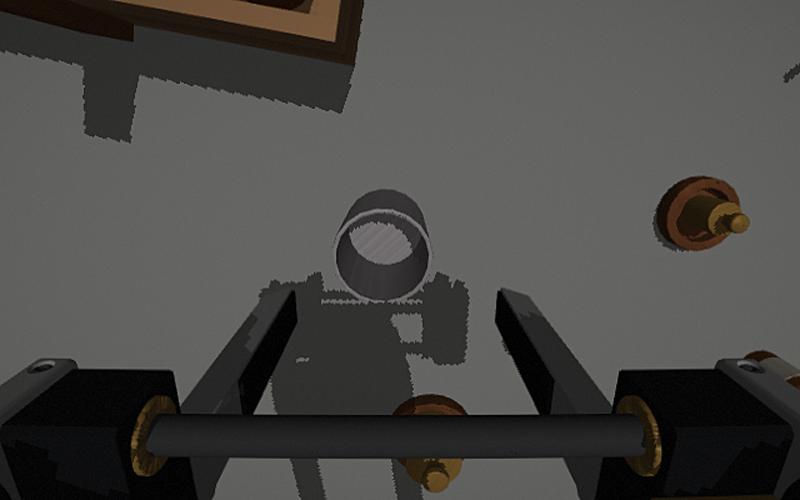

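Wrist view 7: can mouth centre (383,256), ellipse 333–433 × 208–303; small weight stands in its well (700,215); basket corner at (350,60).

Run:
```python
from h import *
m=pickle.load(open("w7.pkl","rb"))
for k,p,z in [("mouth",(383,256),.075),("basket",(350,70),.08),("basket",(345,110),.0),]:
    print(k,px2w(m,np.array(p)/1.25,z)[:2].round(4))
print(sensors.get_obs()["tool_pos"])
```

```text
mouth [0.5546 0.3686]
basket [0.6491 0.4248]
basket [0.6264 0.4291]
[0.55669467 0.35973326 0.16865997]
```

Emit:
send_rows --pt "-2 9 -15 0 0 0" --pt "0 0 -30 0 0 0" --pt "0 0 -30 0 0 0" --pt "0 0 -25 0 0 0" --pt "0 0 -13 0 0 0" --pt "0 0 0 0 0 0" --pt "0 0 0 0 0 0"

```text
time: 15.5
tool_pos: [0.5557, 0.367, 0.0556]
ee_rot: [3.141, 0.001, 0.375]
wrist_force: [-0.3, -0.8, -1.3]
width: 0.0939
finger_force: 0.0
```

Emit:
send_rows --pt "0 0 0 0 0 0" --pt "0 0 0 0 0 0" --pt "0 0 0 0 0 0" --pt "0 0 0 0 0 0" --pt "0 0 0 0 0 0" --pt "0 0 0 0 0 0" --pt "0 0 0 0 0 0" --pt "0 0 0 0 0 0" --grip 50

```text
time: 16.17
tool_pos: [0.5554, 0.3688, 0.0569]
ee_rot: [-3.141, -0.002, 0.377]
wrist_force: [-1.6, 0.7, 5.0]
width: 0.0634
finger_force: 29.7
```

Emit:
send_rows --pt "0 0 15 0 0 0" --pt "0 0 35 0 0 0" --pt "0 0 35 0 0 0" --pt "0 0 15 0 0 0" --pt "-8 -38 0 0 0 0" --pt "-8 -38 0 0 0 0" --pt "-8 -38 0 0 0 0" --pt "-8 -38 0 0 0 0"

```text
time: 16.83
tool_pos: [0.5219, 0.2145, 0.1545]
ee_rot: [3.141, 0.002, 0.378]
wrist_force: [-0.5, -0.2, -1.3]
width: 0.0635
finger_force: 29.6
```

Emit:
send_rows --pt "-8 -39 0 0 0 0" --pt "-8 -39 0 0 0 0" --pt "-8 -39 0 0 0 0" --pt "-8 -39 0 0 0 0" --pt "-8 -39 0 0 0 0" --pt "-8 -39 0 0 0 0" --pt "-8 -39 0 0 0 0" --pt "-8 -38 0 0 0 0"

```text
time: 17.5
tool_pos: [0.4576, -0.0965, 0.1549]
ee_rot: [-3.141, 0.001, 0.377]
wrist_force: [0.6, -0.2, -1.9]
width: 0.0635
finger_force: 29.6
```

Emit:
send_rows --pt "0 0 -20 0 0 0" --pt "0 0 -20 0 0 0" --pt "0 0 -10 0 0 0" --pt "0 0 0 0 0 0" --pt "0 0 0 0 0 0"

```text
time: 17.92
tool_pos: [0.4584, -0.0943, 0.1049]
ee_rot: [-3.14, 0.002, 0.377]
wrist_force: [0.6, 0.2, -1.3]
width: 0.0631
finger_force: 29.6
```

```bash
python3 -c "
from h import *
shot('w8')"
```

```text
17.9667 [ 0.4593 -0.0944  0.106 ] [3.141 0.    0.378]
```

View pics/w8b.png

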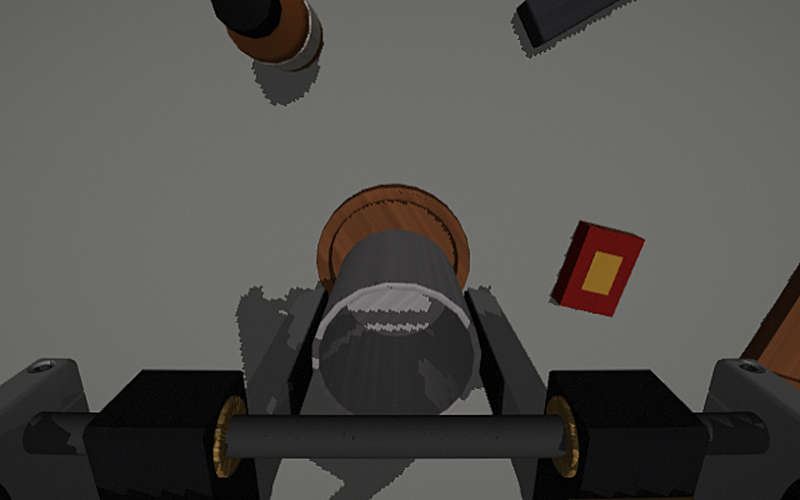

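Wrist view 8: can over the wide well, rim 317–470 with top 184; can mouth centre about (397,350); matchbox and bottle clear.

Run:
```python
from h import *
m=pickle.load(open("w8.pkl","rb"))
a=np.array([.93,.368])
for k,p,z in [("L",(317,257),.015),("R",(470,257),.015),("top",(393,184),.015),("mouth",(397,350),.125)]:
    print(k,px2w(m,np.array(p)/1.25,z)[:2].round(4))
m=pickle.load(open("w2.pkl","rb")) # magnet near end
m8=pickle.load(open("w8.pkl","rb"))
for p in [(693,157),(714,181),(800,103),(800,143)]: print(px2w(m,np.array(p)/1.25,.02)[:2].round(4))
for p in [(762,130),(757,132),(768,153)]: print('mid',px2w(m,np.array(p)/1.25,.02)[:2].round(4))
```

```text
L [ 0.4426 -0.0487]
R [ 0.4776 -0.1371]
top [ 0.5022 -0.076 ]
mouth [ 0.4618 -0.0942]
[ 0.6138 -0.095 ]
[ 0.603  -0.1246]
[ 0.6886 -0.1576]
[ 0.6609 -0.1784]
mid [ 0.6568 -0.1394]
mid [ 0.6537 -0.1362]
mid [ 0.6425 -0.1563]
```

Emit:
send_rows --pt "0 1 -10 0 0 0" --pt "0 0 -15 0 0 0" --pt "0 0 -10 0 0 0" --pt "0 0 -6 0 0 0" --pt "0 0 -2 0 0 0" --pt "0 0 0 0 0 0" --pt "0 0 0 0 0 0"

```text
time: 18.55
tool_pos: [0.4596, -0.0939, 0.0632]
ee_rot: [3.141, -0.001, 0.377]
wrist_force: [-0.1, -0.2, -0.6]
width: 0.0635
finger_force: 29.6
```

Emit:
send_rows --pt "0 0 -1 0 0 0" --pt "0 0 0 0 0 0" --pt "0 0 0 0 0 0"

```text
time: 18.8
tool_pos: [0.4593, -0.0939, 0.062]
ee_rot: [3.141, -0.001, 0.377]
wrist_force: [-0.9, -0.1, -1.8]
width: 0.0631
finger_force: 29.6
```

Emit:
send_rows --pt "0 0 -0.5 0 0 0" --pt "0 0 0 0 0 0" --pt "0 0 0 0 0 0"

```text
time: 19.05
tool_pos: [0.4593, -0.0939, 0.0619]
ee_rot: [3.141, -0.001, 0.377]
wrist_force: [-0.3, -0.8, 3.2]
width: 0.0633
finger_force: 29.6
```

Emit:
send_rows --pt "0 0 0 0 0 0" --pt "0 0 0 0 0 0" --pt "0 0 0 0 0 0" --pt "0 0 0 0 0 0" --pt "0 0 20 0 0 0" --pt "0 0 35 0 0 0" --pt "0 0 35 0 0 0" --pt "0 0 35 0 0 0" --grip 94

```text
time: 19.72
tool_pos: [0.4585, -0.0936, 0.1871]
ee_rot: [-3.141, 0.001, 0.377]
wrist_force: [1.4, -0.7, -0.5]
width: 0.0939
finger_force: 0.0
```

Emit:
send_rows --pt "24 -6 0 0 0 -0.12" --pt "24 -6 0 0 0 -0.12" --pt "24 -6 0 0 0 -0.12" --pt "24 -6 0 0 0 -0.12" --pt "24 -6 0 0 0 -0.12" --pt "24 -6 0 0 0 -0.12" --pt "22 -6 0 0 0 -0.12" --pt "22 -6 0 0 0 -0.12"

```text
time: 20.38
tool_pos: [0.6481, -0.142, 0.1855]
ee_rot: [3.141, 0.001, -0.589]
wrist_force: [0.3, 0.3, 1.0]
width: 0.094
finger_force: 0.0
```

Emit:
send_rows --pt "0 0 -15 0 0 -0.1" --pt "0 0 -15 0 0 0" --pt "0 0 0 0 0 0" --pt "0 0 0 0 0 0" --pt "0 0 0 0 0 0"

```text
time: 20.8
tool_pos: [0.6472, -0.1418, 0.1568]
ee_rot: [-3.141, -0.001, -0.683]
wrist_force: [-1.0, -0.4, -0.4]
width: 0.0941
finger_force: 0.0
```

```bash
python3 -c "
from h import *
shot('w9')"
```

```text
20.85 [ 0.6474 -0.1419  0.1576] [-3.141e+00 -2.000e-03 -6.830e-01]
```

View pics/w9b.png

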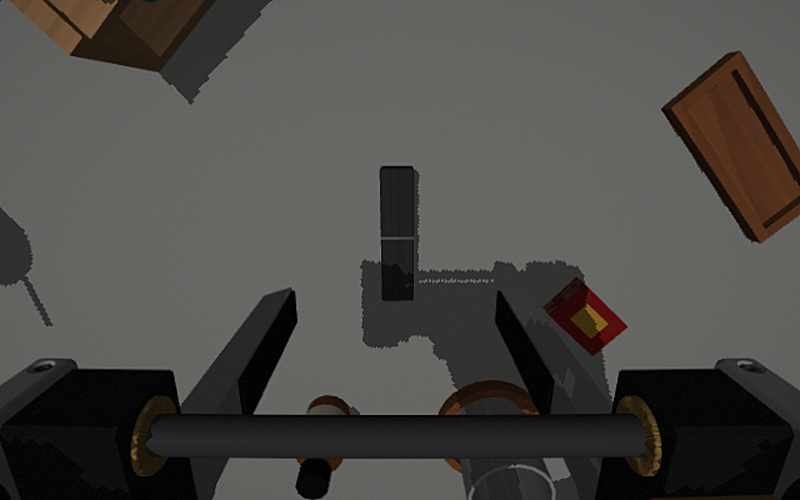

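Wrist view 9: magnet aligned with the tool, top corners (381,168), (413,167), (413,300), (382,300), mid line at (398,238); can stands in the wide well, and the bottle and matchbox are clear.

Run:
```python
from h import *
m=pickle.load(open("w9.pkl","rb"))
Q=[px2w(m,np.array(p)/1.25,.02)[:2] for p in [(381,168),(413,167),(413,300),(382,300),(398,238)]]
print(np.round(Q,4),np.mean(Q[:4],0).round(4)); d=(Q[0]+Q[1]-Q[2]-Q[3])/2; print(np.arctan2(d[1],d[0]),np.hypot(*d))
for p in [(740,52),(662,109),(758,243)]: print('t',px2w(m,np.array(p)/1.25,.012)[:2].round(4))
print(sensors.get_obs()["tool_pos"])
```

```text
[[ 0.6941 -0.167 ]
 [ 0.6806 -0.1847]
 [ 0.6019 -0.1222]
 [ 0.6169 -0.1039]
 [ 0.6473 -0.1443]] [ 0.6483 -0.1445]
-0.6784264833452671 0.10008802205124447
t [ 0.6011 -0.4048]
t [ 0.6021 -0.3439]
t [ 0.4678 -0.355 ]
[ 0.64742171 -0.14186939  0.15755248]
```

Emit:
send_rows --pt "1 -2.5 -20 0 0 0" --pt "0 0 -35 0 0 0" --pt "0 0 -35 0 0 0" --pt "0 0 -20 0 0 0" --pt "0 0 -13 0 0 0" --pt "0 0 0 0 0 0" --pt "0 0 0 0 0 0"

```text
time: 21.43
tool_pos: [0.6486, -0.1445, 0.0343]
ee_rot: [-3.141, -0.001, -0.683]
wrist_force: [0.6, -0.4, 1.0]
width: 0.0941
finger_force: 0.0
```

Emit:
send_rows --pt "0 0 0 0 0 0" --pt "0 0 0 0 0 0" --pt "0 0 0 0 0 0" --pt "0 0 0 0 0 0" --pt "0 0 0 0 0 0" --pt "0 0 0 0 0 0" --pt "0 0 0 0 0 0" --pt "0 0 0 0 0 0" --grip 10

```text
time: 22.1
tool_pos: [0.648, -0.1443, 0.0332]
ee_rot: [3.141, 0.0, -0.683]
wrist_force: [-0.7, -0.3, 0.7]
width: 0.0445
finger_force: 0.0
```

Emit:
send_rows --pt "0 0 0 0 0 0" --pt "0 0 0 0 0 0" --pt "0 0 0 0 0 0" --pt "0 0 0 0 0 0"

```text
time: 22.43
tool_pos: [0.6481, -0.1442, 0.0331]
ee_rot: [-3.142, 0.0, -0.683]
wrist_force: [-0.1, -0.4, -0.8]
width: 0.0235
finger_force: 30.0
```

Emit:
send_rows --pt "0 0 15 0 0 0" --pt "0 0 35 0 0 0" --pt "0 0 35 0 0 0" --pt "0 0 15 0 0 0" --pt "0 0 0 0 0 0.1" --pt "0 0 0 0 0 0.1"

```text
time: 22.93
tool_pos: [0.6487, -0.1445, 0.135]
ee_rot: [-3.141, -0.003, -0.478]
wrist_force: [-0.1, 0.6, -3.5]
width: 0.0238
finger_force: 30.0
```

Emit:
send_rows --pt "-25 -30 0 0 0 0.07" --pt "-25 -30 0 0 0 0.07" --pt "-25 -30 0 0 0 0.07" --pt "-25 -30 0 0 0 0.07" --pt "-25 -30 0 0 0 0.07" --pt "-25 -30 0 0 0 0.06" --pt "-25 -30 0 0 0 0.06" --pt "-23 -26 0 0 0 0.06"

```text
time: 23.6
tool_pos: [0.4478, -0.3816, 0.1322]
ee_rot: [-3.141, 0.002, 0.049]
wrist_force: [0.0, -1.4, -2.4]
width: 0.0238
finger_force: 30.0
```

Emit:
send_rows --pt "0 0 0 0 0 0" --pt "0 0 0 0 0 0" --pt "0 0 0 0 0 0"

```text
time: 23.85
tool_pos: [0.4499, -0.3797, 0.1324]
ee_rot: [-3.14, 0.0, 0.046]
wrist_force: [-0.2, -0.5, -3.2]
width: 0.0239
finger_force: 30.0
```

Run:
```python
from h import *
shot('w10')
for tag in ("w1","w10"):
    m=pickle.load(open(tag+".pkl","rb")); im=cv2.imread(f"pics/{tag}.png")
    h=cv2.cvtColor(im,cv2.COLOR_BGR2HSV)
    mask=cv2.inRange(h,(4,90,50),(14,210,255)); mask=cv2.morphologyEx(mask,cv2.MORPH_CLOSE,np.ones((7,7)))
    for c in cv2.findContours(mask,0,1)[0]:
        if cv2.contourArea(c)<800: continue
        w=np.array([px2w(m,p[0],.012)[:2] for p in c])*1000
        r=cv2.minAreaRect(w.astype(np.float32)); print(tag,cv2.boundingRect(c),np.round(r[0],1),np.round(r[1],1),round(r[2],1))
```

```text
23.9 [ 0.4504 -0.3793  0.1326] [-3.14   0.     0.047]
w1 (426, 74, 96, 128) [ 535.4 -380.7] [133.   56.5] 3.2
w1 (161, 65, 88, 90) [456.2 -92.8] [94.5 95.4] 21.5
w10 (283, 0, 76, 177) [ 535.9 -379.9] [134.   56.4] 3.2
```

Emit:
send_rows --pt "28 0 0 0 0 0.008" --pt "29 -0.5 0 0 0 0" --pt "28.5 0 -10 0 0 0" --pt "0 0 -30 0 0 0" --pt "0 0 -28 0 0 0" --pt "0 0 -15 0 0 0" --pt "0 0 0 0 0 0" --pt "0 0 0 0 0 0"

```text
time: 24.57
tool_pos: [0.5358, -0.3788, 0.0487]
ee_rot: [-3.139, 0.002, 0.057]
wrist_force: [0.5, 0.3, -2.4]
width: 0.0235
finger_force: 30.0
```

Emit:
send_rows --pt "0 0 -5 0 0 0" --pt "0 0 -4 0 0 0" --pt "0 0 0 0 0 0" --pt "0 0 0 0 0 0"

```text
time: 24.9
tool_pos: [0.5359, -0.381, 0.0422]
ee_rot: [3.141, -0.001, 0.055]
wrist_force: [-0.7, -0.3, -3.4]
width: 0.0238
finger_force: 30.0
```

Emit:
send_rows --pt "0 0.5 -1.5 0 0 0" --pt "0 0 0 0 0 0" --pt "0 0 0 0 0 0"

```text
time: 25.15
tool_pos: [0.5355, -0.3804, 0.04]
ee_rot: [3.141, -0.0, 0.055]
wrist_force: [0.2, 0.0, -3.6]
width: 0.024
finger_force: 30.0
```

Emit:
send_rows --pt "0 0 -1 0 0 0" --pt "0 0 0 0 0 0" --pt "0 0 0 0 0 0"

```text
time: 25.4
tool_pos: [0.5355, -0.3803, 0.0387]
ee_rot: [3.142, 0.0, 0.055]
wrist_force: [1.1, 0.4, -2.2]
width: 0.0237
finger_force: 30.0
```

Emit:
send_rows --pt "0 0 -0.5 0 0 0" --pt "0 0 0 0 0 0" --pt "0 0 0 0 0 0"

```text
time: 25.65
tool_pos: [0.5355, -0.3803, 0.0382]
ee_rot: [-3.142, 0.0, 0.055]
wrist_force: [-0.1, 0.5, -2.5]
width: 0.0238
finger_force: 30.0
```

Emit:
send_rows --pt "0 0 -0.5 0 0 0" --pt "0 0 0 0 0 0" --pt "0 0 0 0 0 0"

```text
time: 25.9
tool_pos: [0.5356, -0.3803, 0.0381]
ee_rot: [3.141, -0.0, 0.055]
wrist_force: [-1.1, -0.6, -0.3]
width: 0.024
finger_force: 30.0
```

Emit:
send_rows --pt "0 0 0 0 0 0" --pt "0 0 0 0 0 0" --pt "0 0 0 0 0 0" --pt "0 0 0 0 0 0" --pt "0 0 15 0 0 0" --pt "0 0 35 0 0 0" --pt "0 0 40 0 0 0" --pt "0 0 40 0 0 0" --grip 60

```text
time: 26.57
tool_pos: [0.535, -0.3798, 0.1682]
ee_rot: [-3.14, 0.002, 0.055]
wrist_force: [0.7, -0.9, 1.2]
width: 0.0596
finger_force: 0.0
```

Emit:
send_rows --pt "-35 0 10 0 0 0" --pt "-35 0 10 0 0 0" --pt "-35 0 0 0 0 0" --pt "-35 0 0 0 0 0" --pt "0 0 0 0 0 0" --pt "0 0 0 0 0 0"

```text
time: 27.07
tool_pos: [0.3944, -0.3805, 0.1883]
ee_rot: [3.141, -0.001, 0.052]
wrist_force: [0.5, 0.0, 0.9]
width: 0.0599
finger_force: 0.0
```

Run:
```python
from h import *
a=cv2.imread("pics/scene0.png"); 
b=optics.snapshot("scene")[:,:,::-1].copy(); cv2.imwrite("pics/scene1.png",b)
s=cv2.imread("pics/side0.png"); t=optics.snapshot("side")[:,:,::-1].copy(); cv2.imwrite("pics/side1.png",t)
def cmp(A,B,n,x,y,w,h):
    d=cv2.absdiff(A[y:y+h,x:x+w],B[y:y+h,x:x+w]).max(2); print(n,d.mean().round(1),(d>40).sum())
cmp(a,b,"bottle",332,200,24,30); cmp(a,b,"matchbox",226,238,38,30)
cmp(s,t,"bottle side",304,165,20,36); cmp(s,t,"matchbox side",354,154,30,16)
# blobs in new images
def blobs(I,m,lo,hi,name,z):
    k=cv2.inRange(cv2.cvtColor(I,cv2.COLOR_BGR2HSV),lo,hi)
    n,_,st,ce=cv2.connectedComponentsWithStats(k)
    for i in range(1,n):
        if st[i,4]>25: print(name,st[i].tolist(),px2w(m,ce[i],z)[:2].round(3))
M=optics.camera_model("scene"); S=optics.camera_model("side")
blobs(b,M,(17,120,60),(30,255,255),"brass scene",.03); blobs(t,S,(17,120,60),(30,255,255),"brass side",.03)
shot("w11"); m=pickle.load(open("w11.pkl","rb")); w=cv2.imread("pics/w11.png")
k=cv2.inRange(w,(0,0,0),(70,70,70)); h=cv2.cvtColor(w,cv2.COLOR_BGR2HSV); k[h[:,:,1]>90]=0
tr=np.zeros((400,640),np.uint8)
mask=cv2.morphologyEx(cv2.inRange(h,(4,90,30),(14,230,255)),cv2.MORPH_CLOSE,np.ones((5,5)))
for nm,q in (("wood",mask),("dark",k)):
  for c in cv2.findContours(q,0,1)[0]:
    if cv2.contourArea(c)>600:
        r=cv2.minAreaRect(np.array([px2w(m,p[0],.012 if nm=="wood" else .025)[:2] for p in c]).astype(np.float32)*1000); print(nm,cv2.boundingRect(c),np.round(r[0]),np.round(r[1]),round(r[2],1))
```

```text
bottle 4.2 0
matchbox 4.8 0
bottle side 15.9 58
matchbox side 63.6 290
brass scene [514, 0, 126, 30, 1430] [0.19 2.09]
brass scene [445, 48, 166, 43, 1774] [0.402 1.062]
brass scene [525, 85, 78, 23, 414] [0.571 0.963]
brass scene [607, 114, 33, 20, 286] [0.801 0.925]
brass scene [360, 135, 18, 23, 319] [0.39  0.261]
brass scene [90, 153, 14, 7, 26] [-0.07  -0.303]
brass scene [413, 200, 12, 19, 167] [0.664 0.142]
brass scene [633, 206, 7, 16, 33] [1.007 0.496]
brass scene [238, 247, 13, 8, 68] [ 0.513 -0.224]
brass side [245, 115, 17, 11, 76] [ 0.93  -0.254]
brass side [245, 195, 11, 18, 156] [0.649 0.159]
brass side [60, 228, 98, 68, 465] [0.785 0.441]
brass side [315, 250, 24, 32, 631] [0.386 0.267]
brass side [18, 261, 21, 18, 62] [0.911 0.568]
brass side [41, 269, 41, 14, 144] [0.835 0.545]
brass side [0, 306, 94, 44, 877] [0.731 0.63 ]
brass side [51, 350, 12, 14, 39] [0.672 0.677]
brass side [0, 381, 35, 16, 235] [0.675 0.749]
27.2167 [ 0.3965 -0.3805  0.188 ] [ 3.141e+00 -1.000e-03  5.500e-02]
wood (0, 55, 75, 101) [ 455. -104.] [72. 96.] 81.6
wood (292, 0, 63, 109) [ 516. -381.] [94. 56.] 3.1
dark (0, 219, 640, 181) [ 237. -398.] [247. 813.] 2.9
dark (555, 84, 85, 82) [ 470. -651.] [124.  12.] 58.2
dark (0, 70, 65, 75) [ 451. -108.] [61. 75.] 78.4
dark (469, 3, 141, 251) [ 443. -590.] [243. 126.] 11.4
dark (311, 0, 28, 91) [ 523. -382.] [74. 24.] 4.1
```

```bash
python3 -c "
from bench import ticket
print(ticket.close_job())"
```

```text
the job is handed in; nothing more can be done
None
```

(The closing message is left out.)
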